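# Check the flower cart's brake lever

## Task

The flower delivery cart's handlebar stands on the counter; the red tag on the bar marks the side whose brake is due for its check, and the green-tagged side must be left alone. With the outside of your fingers, not gripping anything and not touching the bar, press the red-tagged side's brake lever in until it comes up against its stop just short of the bar, without straining it, and keep it there for two seconds. Then ease the lever all the way back out without letting it snap, move clear, and leave everything else on the counter where it stands.

Things in the scene. Friction and masses are not known exactly. Their poses are not given: they have to be found in the camera images.
- stand: Heavy fixed stand: green base plate 160 x 220 x 14 mm, with a 34 mm round post up to the handlebar. Origin on the table under the post; x points away from the levers (levers are on its -x side, towards the robot), y along the bar to the robot's left, z up. Yaw differs from run to run.
- bar: Steel handlebar, straight along the stand's y, 22 mm thick, 580 mm long, with black rubber grips 30 mm thick (end flanges to 38 mm) from 155 to 290 mm either side of the middle. Origin at its middle, on its axis, 150 mm above the table. A black clamp at 87 to 113 mm either side carries a lever, pivoted 105 mm from the middle and 29 mm in front (-x) of the bar's axis. Must not be touched.
- left_blade: Aluminium blade of the left (+y) brake lever, 8 mm thick, 16 mm tall, from about 10 to 132 mm from its vertical pivot, ending in an 18 mm ball. Origin in the middle of the blade, 95 mm from the pivot, level with the bar's axis (150 mm above the table): the spot to press. Its own y axis runs along the blade, from pivot to ball; its own +x faces the bar, -x faces the robot. The blade turns with the lever.
- right_blade: Aluminium blade of the right (-y) brake lever, 8 mm thick, 16 mm tall, from about 10 to 132 mm from its vertical pivot, ending in an 18 mm ball. Origin in the middle of the blade, 95 mm from the pivot, level with the bar's axis (150 mm above the table): the spot to press. Its own y axis runs along the blade, from ball to pivot; its own +x faces the bar, -x faces the robot. The blade turns with the lever.
- left_lever (a joint): Angle of the left (+y) lever about its vertical pivot: 0 sprung out, grows as the blade is pressed towards the bar, 0.30 at the built-in stop (blade parallel to the bar, 10 mm of free gap to the rubber grip). Spring-loaded: about 5 N at the pressing spot to start it, about 9.5 N just before the stop; springs out fast if let go.
- right_lever (a joint): Angle of the right (-y) lever about its vertical pivot: 0 sprung out, grows as the blade is pressed towards the bar, 0.30 at the built-in stop (blade parallel to the bar, 10 mm of free gap to the rubber grip). Spring-loaded: about 5 N at the pressing spot to start it, about 9.5 N just before the stop; springs out fast if let go.
- red_tag: Red plastic tag fixed on the bar 60 mm left or right of its middle: a 31 mm collar with an upright flag 34 mm wide, up to 63 mm above the bar's axis. Origin on the bar's axis. The lever on this side is due for its check.
- green_tag: The same tag in green, on the other side. That side's lever must stay as it is.
- spool: Wooden thread spool, 44 mm across, 47 mm tall, loose, standing on the table below the left grip. Origin at its foot.
- weight: Brass scale weight with a knob, 48 mm across, 56 mm tall, loose, standing on the table below the right grip. Origin at its foot.
- tumbler: Loose steel tumbler, 72 mm across, 85 mm tall, between the robot and the stand. Origin at its foot.
- mister: Loose blue plastic bottle, 64 mm across, 150 mm tall, beyond the bar. Origin at its foot.
- pin_jar: Loose glass jar with an orange lid, 60 mm across, 70 mm tall, left on the counter. Origin at its foot.
- gift_box: Loose closed cardboard box, 90 x 120 x 50 mm, right on the counter. Origin under its centre.
- posy: Loose terracotta pot of yellow flowers, 76 mm across, about 120 mm tall, to the left of the handlebar. Origin at its foot.

How it is judged:
On the way, in this order (a step that is already met when the one before it is completed fails the run):
1. the red-tagged side's lever is pressed in to its stop by the fingers and kept there for 1.5 s (((y of red_tag in the frame of stand above 0 m and value of joint left_lever above 0.285 rad and contact force between the fingers and left_blade above 3 N) or (y of red_tag in the frame of stand below 0 m and value of joint right_lever above 0.285 rad and contact force between the fingers and right_blade above 3 N))), for 1.5 s.
2. that lever is back out (value of joint each of left_lever, right_lever below 0.04 rad), for 0.2 s.
At the end, for the whole second after the job is handed in: Both levers are fully out again (below 0.04 rad) and every loose thing is within 20 mm of where it stood (all of step 2 and distance of each of spool, weight, tumbler, mister, pin_jar, gift_box, posy from where it was at the start of the episode below 0.02 m); the robot touches nothing.
It fails at once if the green-tagged side's lever was pressed (more than 0.05 rad) ((y of red_tag in the frame of stand below 0 m and value of joint left_lever above 0.05 rad) or (y of red_tag in the frame of stand above 0 m and value of joint right_lever above 0.05 rad)).
It fails at once if the handlebar was touched (more than 2 N) (contact force between any of the fingers, the arm and bar above 2 N).
It fails at once if a lever was strained (more than 60 N) (contact force between any of the fingers, the arm and left_blade above 60 N or contact force between any of the fingers, the arm and right_blade above 60 N).
It fails at once if a lever was let go and snapped back (faster than 3 rad/s, about 0.3 m/s at the blade) (velocity of joint any of left_lever, right_lever below -3 rad/s).
It fails at once if a loose thing was lifted, carried or pushed (more than 20 mm) (distance of any of spool, weight, tumbler, mister, pin_jar, gift_box, posy from where it was at the start of the episode above 0.02 m).
It also fails if it takes over 48 s, if anything falls off the work surface, if the arm or the gripper's body presses on something with over 40 N, if the wrist force passes 120 N, or if a joint passes its speed limit or range.

## Robot

A 6-joint arm with a two-finger parallel gripper is mounted at the origin on the work surface. World frame = base frame: x ahead of the robot, y to its left, z up, the work surface at z = 0. Lengths are in m, angles in rad, forces in N, time in s.
With the tool pointing down it reaches from about 0.3 to 0.775 m from the base axis. Payload 14.6 kg.
Tool frame: the origin (TCP) lies at the very end of the fingers, on their centre line; the grasp point (between the pads) lies ctrl.grasp_offset behind it (ctrl.grasp_offset is the distance from the TCP to the grasp point, in m); z points along the fingers, y is the direction in which the jaws open and shut (so a half turn about z gives the same grasp; the last joint's range is limited). The gripper opens to 94 mm and grips with 3 to 60 N. Pads are 16 mm wide; open, the fingers measure 119 mm over their backs; the gripper's body (75 mm by 177 mm) begins 78 mm behind the grasp point.
Start: joints at [1.065, 0.3, 1.521, -0, 1.321, -0.067], TCP at [0.234, 0.498, 0.205] pointing down, gripper open.
Joint ranges: [-3.03, 3.03], [-0.79, 2.21], [0.23, 2.52], [-1.04, 4.18], [0, 3.07], [-2.55, 2.55]. Speed limits (rad/s): [2.22, 2.22, 2.57, 3.14, 3.14, 3.14].

## Interface

Orientations are given as [roll, pitch, yaw] about the fixed x, y, z axes, in that order (R = Rz(yaw) Ry(pitch) Rx(roll)).
In Python, from station import ctrl gives the robot as it stands. The module is installed in compiled form; this text tells all that it offers.
- The arm moves only by the tool carry_out, never from a script. Its argument "deltas" is a list of rows, each an object of numbers: "x", "y", "z": the shift along the tool's x, y, z in units of 0.02 m (1.0 is 0.02 m); "wx", "wy", "wz": the turn, a rotation vector about the tool's x, y, z in units of 0.08 rad (1.0 is 0.08 rad); "jaw": the opening in per cent of the stroke, from 0 (shut) to 100 (fully open). A call has 1 to 12 rows; each row shifts and turns the commanded pose from where the row before left it, along the tool's axes as they then stand; what a row does not reach is not made up. A row lasts 1/12 s, in which the tool goes at most 41.7 mm and 7.16 degrees, less where a joint would pass 70% of its speed; a pose out of reach is approached as far as the arm can. A call with a number of a shift or a turn outside -1 to 1 is refused whole. A call with a gripper value outside its range is refused whole. The fingers move at their own pace and stop on an object; "squeeze" is the grip in N (left out, the last holds). Time passes only in rows, so rows that do not move let the fingers close. It gives the time, the measured TCP pose, the force and the opening at its end, in the units of the state.
- ctrl.get_obs(): the state, without advancing time (a new reading comes with each control period).
- ctrl.camera(name): name is "scene" or "top"; returns the picture (480x640x3 uint8, blue, green, red); there is no depth.
- ctrl.camera_params(name): a dict with "mtx" (3x3 intrinsics, pixels), "dist" ([k1, k2, p1, p2, k3] as OpenCV has them; the pictures are not rectified), "origin" and "attitude" of the camera in the world. Camera axes: x right, y down, z forward; pixel columns grow to the right and rows downward; lengths in m; the calibration is good to about 2 mm. A picture is of the moment at which its call begins. camera_params takes no time and is no camera call.
- ctrl.hand_in(): hands the job in, once; it reports no verdict.
Trained networks look in the newest picture that a camera, given by its name, has taken for a name from the list of things; names that differ only in an ending like _2 or _b are one class to them, and where a whole thing is asked for, a point or a joint stands for the part that bears it (a point fixed in the world has none). Each returns a list of dicts, best first, with "conf" (0 to 1); they miss things now and then, are a little off and sometimes report something else, mostly with a low value. They report only what shows in the picture. A call takes as long as a camera call.
- ctrl.boxes_of(camera, label): "rect" ([left, top, right, bottom] in pixels, round what is visible of it).
- ctrl.mark_of(camera, label): "position" ([row, column] in pixels: a listed point, or the origin of a listed thing).
The state is a dict: "time_s": time; "qpos": joint angles; "joint_vel": joint speeds; "tau": joint torques, N m; "ee_pos": TCP position; "eef_rot": TCP orientation; "force": force on the tool from outside, world axes, zero at the start; "moment": the same for the moment, N m; "grip_width": finger opening in m.
Only numpy, scipy, OpenCV 4.12 (cv2) and the standard library are available. Lean on these libraries where they do the work, as an engineer would, in place of code of your own. Each camera call takes 0.05 s, during which the arm holds its last target.

## Working session

There is one attempt and no reset: what is moved stays moved. The work goes in short steps, Python scripts to look and compute and a tool call to move; the robot and the scene stay as the last step left them, time stands still between calls to the robot, and variables do not carry over. Pictures are saved under pics/ and viewed, and the job is handed in when it is done.

Besides the shell and the picture viewer there is one more tool, called as name([rows], argument=value, ...), one row to a line, values as JSON. carry_out: Moves the arm, as the interface text tells. Its arguments: {"type":"object","properties":{"deltas":{"type":"array"},"squeeze":{"type":"number"}},"required":["deltas"]}

```bash
mkdir -p pics
python3 - <<'E'
from station import ctrl
import cv2
for c in("scene","top"):
    cv2.imwrite(f"pics/{c}0.png",ctrl.camera(c)); p=ctrl.camera_params(c); print(c,p)
    for n in("red_tag","green_tag","left_blade","right_blade","stand","bar","tumbler"):
        print(n,[(d['conf'],d['position']) for d in ctrl.mark_of(c,n)][:2])
print(ctrl.get_obs(), ctrl.grasp_offset)
E
```

```text
scene {'mtx': array([[477.57513938,   0.        , 323.64259423],
       [  0.        , 477.57513938, 245.09324028],
       [  0.        ,   0.        ,   1.        ]]), 'dist': array([-0.08326566,  0.        ,  0.        ,  0.        ,  0.        ]), 'origin': array([1.05917714, 0.64450592, 1.00240128]), 'attitude': array([-2.39006033, -0.01843365,  2.50570604])}
red_tag [(0.64, [246.1, 279.0]), (0.19, [342.2, 263.5])]
green_tag [(0.75, [256.0, 295.8]), (0.58, [267.5, 320.8])]
left_blade [(0.74, [280.5, 381.1])]
right_blade [(0.56, [209.8, 256.4])]
stand [(0.79, [291.9, 304.9]), (0.22, [408.6, 442.3])]
bar [(0.67, [257.3, 301.9]), (0.37, [256.5, 370.3])]
tumbler [(0.85, [260.0, 368.6])]
top {'mtx': array([[527.5981535 ,   0.        , 312.30832773],
       [  0.        , 527.5981535 , 239.69085038],
       [  0.        ,   0.        ,   1.        ]]), 'dist': array([-0.07823579,  0.        ,  0.        ,  0.        ,  0.        ]), 'origin': array([2.71369470e-01, 7.89009064e-04, 1.51943593e+00]), 'attitude': array([-2.92534857e+00, -2.96740693e-04, -1.53783339e+00])}
red_tag [(0.64, 
[... 246 characters left out ...]
7, [303.8, 307.1]), (0.36, [178.5, 293.0])]
{'time_s': 0.8, 'qpos': array([ 1.06537978e+00,  2.99893383e-01,  1.52101337e+00, -2.47048075e-05,
        1.32068851e+00, -6.65941922e-02]), 'joint_vel': array([ 0.00015659, -0.00194708,  0.00151478,  0.0008968 , -0.0001746 ,
        0.00095868]), 'tau': array([-3.90370726e-03, -5.31637931e+01, -3.52905536e+01,  7.06842612e-02,
        2.12457881e-02,  1.60879335e-05]), 'ee_pos': array([0.23368004, 0.49787523, 0.20544355]), 'eef_rot': array([-3.14158845e+00,  2.37091738e-05,  2.70277641e+00]), 'force': array([ 0.59794561, -0.27833833, -0.75805306]), 'moment': array([ 0.01808371,  0.01670661, -0.00861309]), 'grip_width': 0.09396412914699395} 0.0188
```

View pics/scene0.png

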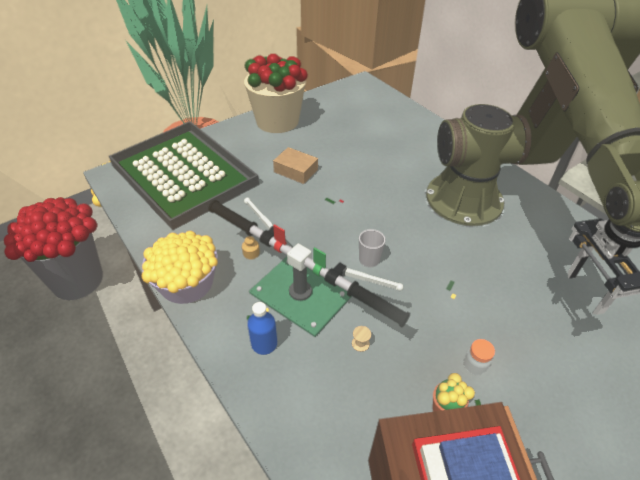

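View pics/top0.png

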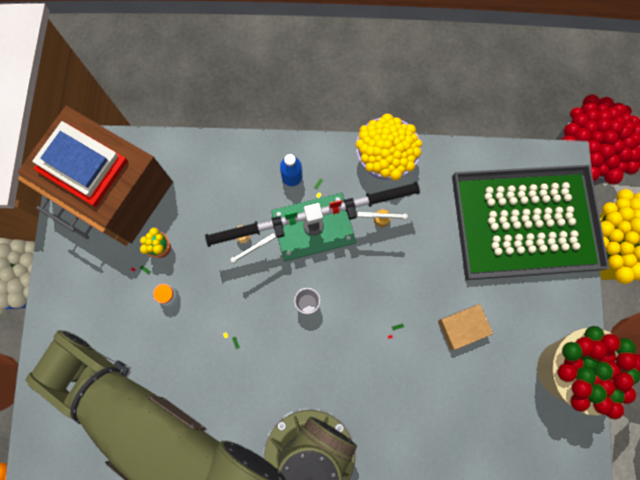

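The red tag is on the robot's right, at top (336,207), with the green one at (290,217). So the right lever is the one to press; its ball is near top (405,216).

```bash
cat > h.py <<'E'
import numpy as np,cv2
from scipy.spatial.transform import Rotation as R
from station import ctrl
def ray(c,uv):
    p=ctrl.camera_params(c); n=cv2.undistortPoints(np.array([[uv]],float),p['mtx'],p['dist'])[0,0]
    Rm=R.from_euler('xyz',p['attitude']).as_matrix(); return p['origin'],Rm@np.array([n[0],n[1],1])
def atz(c,uv,z):
    o,d=ray(c,uv); return o+d*(z-o[2])/d[2]
def proj(c,P):
    p=ctrl.camera_params(c); Rm=R.from_euler('xyz',p['attitude']).as_matrix()
    rv=cv2.Rodrigues(Rm.T)[0]; t=-Rm.T@p['origin']
    return cv2.projectPoints(np.array(P,float).reshape(-1,3),rv,t,p['mtx'],p['dist'])[0].reshape(-1,2)
E
python3 - <<'E'
from h import *
t=cv2.imread('pics/top0.png')[165:285,190:430]; cv2.imwrite('pics/topz.png',cv2.resize(t,None,fx=3.33,fy=3.33,interpolation=cv2.INTER_CUBIC))
t=cv2.imread('pics/scene0.png')[185:365,200:420]; cv2.imwrite('pics/scz.png',cv2.resize(t,None,fx=3.3,fy=3.3,interpolation=cv2.INTER_CUBIC))
E
```

```text
(no output)
```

View pics/topz.png

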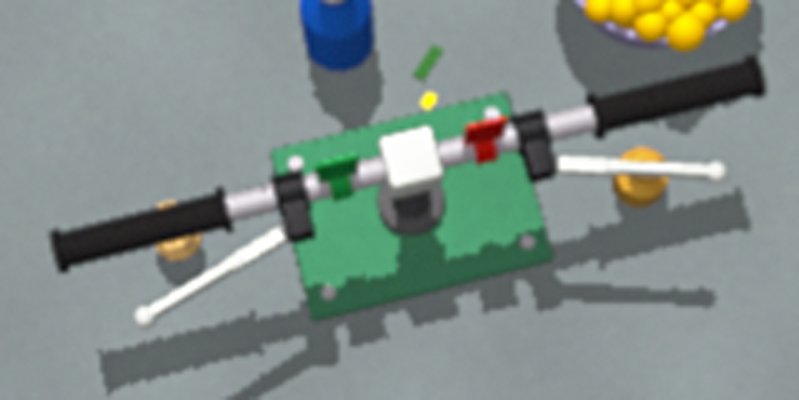

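View pics/scz.png

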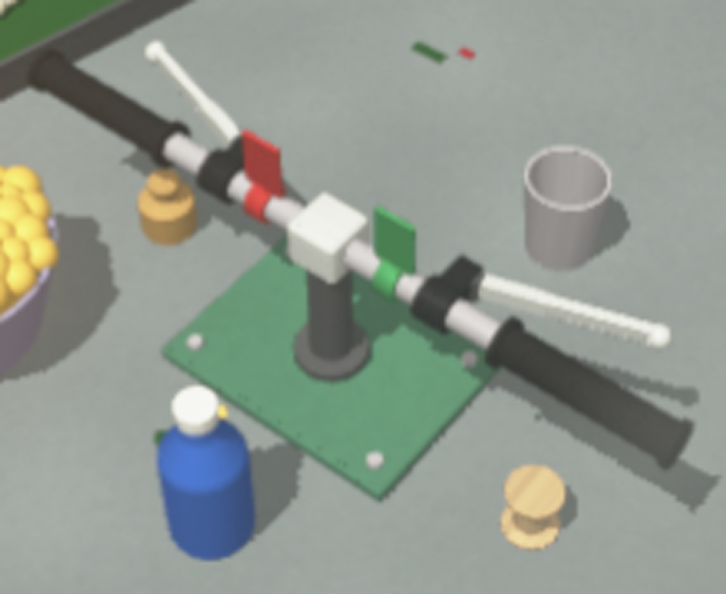

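The zooms show the right ball at top (405,216) and scene (247,200). The grip ends are at top (209,240) and (417,188). I'll fit the stand pose to these points.

```bash
cat > fit.py <<'E'
from h import *
from scipy.optimize import least_squares
L=.135
def model(p,L=L,a=.3):
    x,y,yaw=p[:3]; b=np.array([[0,.29,.15],[0,-.29,.15],[-.029-L*np.sin(a),.105+L*np.cos(a),.15],[-.029-L*np.sin(a),-.105-L*np.cos(a),.15]])
    return b@R.from_euler('z',yaw).as_matrix().T+[x,y,0]
obs={'top':[(208.6,240.4),(417.3,188.1),(232.9,259.6),(405.3,216.4)],'scene':[(406,319.8),(213.6,206.2),(399.4,286.5),(246.7,200.2)]}
if __name__=='__main__':
  for cams in (['top'],['scene'],['top','scene']):
    f=lambda p:np.concatenate([(proj(c,model(p,p[3]))-obs[c]).ravel() for c in cams])
    s=least_squares(f,[.6,0,.2,.135]); print(cams,s.x.round(4)); print(f(s.x).round(1))
  p=s.x
  Rz=R.from_euler('z',p[2]).as_matrix()
  for a in(.3,.15,0): 
    d=np.array([-np.sin(a),-np.cos(a),0]); n=np.array([np.cos(a),-np.sin(a),0]) 
    P=Rz@(np.array([-.029,-.105,.15])+.095*d)+[p[0],p[1],0]; print('press spot blade angle',a,P.round(4),'dir',(Rz@d).round(3),'normal',(Rz@n).round(3))
  for n in('weight','tumbler','spool','gift_box','mister'):
    for c in('top','scene'):
      for d in ctrl.mark_of(c,n)[:2]:
        w=atz(c,d['position'][::-1],0); print(n,c,d['conf'],w.round(3))
E
python3 fit.py
```

```text
['top'] [0.6441 0.0088 0.2853 0.1382]
[-0.2 -0.5 -0.6 -0.1  0.5  0.4  0.2  0.3]
['scene'] [0.6434 0.0113 0.2914 0.1374]
[-1.2 -0.9  0.5  0.5  0.5  0.2  0.3  0.9]
['top', 'scene'] [0.6436 0.0099 0.2879 0.1381]
[-0.6 -0.1 -1.1 -0.2  0.3  0.7 -0.2  0.2 -1.9 -1.   0.4  0.   0.3  0.2
  0.2  0.4]
press spot blade angle 0.3 [ 0.6445 -0.194   0.15  ] dir [-0.012 -1.     0.   ] normal [ 1.    -0.012  0.   ]
press spot blade angle 0.15 [ 0.6587 -0.1931  0.15  ] dir [ 0.137 -0.991  0.   ] normal [0.991 0.137 0.   ]
press spot blade angle 0 [ 0.6726 -0.1901  0.15  ] dir [ 0.284 -0.959  0.   ] normal [0.959 0.284 0.   ]
weight top 0.63 [ 0.666 -0.184  0.   ]
weight scene 0.6 [ 0.68  -0.181  0.   ]
tumbler top 0.67 [0.416 0.02  0.   ]
tumbler top 0.36 [0.793 0.076 0.   ]
tumbler scene 0.85 [0.419 0.021 0.   ]
spool top 0.48 [ 0.643 -0.002  0.   ]
spool top 0.44 [0.605 0.22  0.   ]
gift_box top 0.62 [ 0.364 -0.426  0.   ]
gift_box scene 0.63 [ 0.348 -0.428  0.   ]
mister top 0.93 [0.795 0.082 0.   ]
mister scene 0.94 [0.792 0.075 0.   ]
```

The fit residuals are about 1 px. It puts the right blade's press spot at (0.6445, -0.194, 0.15), with its face towards world +x. First move: shut the jaw and turn the tool to yaw π, so that tool x = −X and tool y = +Y.

carry_out([
  {"wz": -1, "jaw": 0},
  {"wz": -1, "jaw": 0},
  {"wz": -1, "jaw": 0},
  {"wz": -1, "jaw": 0},
  {"wz": -1, "jaw": 0},
  {"wz": -0.485, "jaw": 0},
], squeeze=20)

```text
invalid input
```

carry_out([
  {"y": -1, "x": -0.4},
  {"y": -1, "x": -0.4},
  {"y": -1, "x": -0.4},
  {"y": -1, "x": -0.4},
  {"y": -1, "x": -0.4},
  {"y": -1, "x": -0.4},
  {"y": -1, "x": -0.4},
  {"y": -1, "x": -0.4},
  {"y": -1, "x": -0.4},
  {"y": -1, "x": -0.4},
  {"y": -1, "x": -0.4},
  {"y": -1, "x": -0.4},
])

```text
invalid input
```

carry_out([
  {"x": 0, "y": 0, "z": 0, "wx": 0, "wy": 0, "wz": -1, "jaw": 0},
], squeeze=20)

```text
time_s: 1.38
ee_pos: [0.2337, 0.4979, 0.2055]
eef_rot: [-3.142, 0.0, 2.782]
force: [0.7, 0.7, -0.2]
grip_width: 0.0904
```

carry_out([
  {"x": 0, "y": 0, "z": 0, "wx": 0, "wy": 0, "wz": -1, "jaw": 0},
  {"x": 0, "y": 0, "z": 0, "wx": 0, "wy": 0, "wz": -1, "jaw": 0},
  {"x": 0, "y": 0, "z": 0, "wx": 0, "wy": 0, "wz": -1, "jaw": 0},
  {"x": 0, "y": 0, "z": 0, "wx": 0, "wy": 0, "wz": -1, "jaw": 0},
  {"x": 0, "y": 0, "z": 0, "wx": 0, "wy": 0, "wz": -0.5, "jaw": 0},
])

```text
time_s: 1.8
ee_pos: [0.2337, 0.4979, 0.2054]
eef_rot: [-3.142, -0.0, -3.136]
force: [0.2, 0.4, -0.5]
grip_width: 0.0574
```

carry_out([
  {"x": -0.4, "y": -1, "z": 0, "wx": 0, "wy": 0, "wz": 0, "jaw": 0},
  {"x": -0.4, "y": -1, "z": 0, "wx": 0, "wy": 0, "wz": 0, "jaw": 0},
  {"x": -0.4, "y": -1, "z": 0, "wx": 0, "wy": 0, "wz": 0, "jaw": 0},
  {"x": -0.4, "y": -1, "z": 0, "wx": 0, "wy": 0, "wz": 0, "jaw": 0},
  {"x": -0.4, "y": -1, "z": 0, "wx": 0, "wy": 0, "wz": 0, "jaw": 0},
  {"x": -0.4, "y": -1, "z": 0, "wx": 0, "wy": 0, "wz": 0, "jaw": 0},
  {"x": -0.4, "y": -1, "z": 0, "wx": 0, "wy": 0, "wz": 0, "jaw": 0},
  {"x": -0.4, "y": -1, "z": 0, "wx": 0, "wy": 0, "wz": 0, "jaw": 0},
  {"x": -0.4, "y": -1, "z": 0, "wx": 0, "wy": 0, "wz": 0, "jaw": 0},
  {"x": -0.4, "y": -1, "z": 0, "wx": 0, "wy": 0, "wz": 0, "jaw": 0},
  {"x": -0.4, "y": -1, "z": 0, "wx": 0, "wy": 0, "wz": 0, "jaw": 0},
  {"x": -0.4, "y": -1, "z": 0, "wx": 0, "wy": 0, "wz": 0, "jaw": 0},
])

```text
time_s: 2.8
ee_pos: [0.3302, 0.257, 0.2056]
eef_rot: [3.141, 0.0, -3.14]
force: [1.4, 0.3, -0.7]
grip_width: 0.0007
```

carry_out([
  {"x": -0.4, "y": -1, "z": 0, "wx": 0, "wy": 0, "wz": 0, "jaw": 0},
  {"x": -0.4, "y": -1, "z": 0, "wx": 0, "wy": 0, "wz": 0, "jaw": 0},
  {"x": -0.4, "y": -1, "z": 0, "wx": 0, "wy": 0, "wz": 0, "jaw": 0},
  {"x": -0.4, "y": -1, "z": 0, "wx": 0, "wy": 0, "wz": 0, "jaw": 0},
  {"x": -0.4, "y": -1, "z": 0, "wx": 0, "wy": 0, "wz": 0, "jaw": 0},
  {"x": -0.4, "y": -1, "z": 0, "wx": 0, "wy": 0, "wz": 0, "jaw": 0},
  {"x": -0.4, "y": -1, "z": 0, "wx": 0, "wy": 0, "wz": 0, "jaw": 0},
  {"x": -0.4, "y": -1, "z": 0, "wx": 0, "wy": 0, "wz": 0, "jaw": 0},
  {"x": -0.4, "y": -1, "z": 0, "wx": 0, "wy": 0, "wz": 0, "jaw": 0},
  {"x": -0.4, "y": -1, "z": 0, "wx": 0, "wy": 0, "wz": 0, "jaw": 0},
  {"x": -0.4, "y": -1, "z": 0, "wx": 0, "wy": 0, "wz": 0, "jaw": 0},
  {"x": -0.4, "y": -1, "z": 0, "wx": 0, "wy": 0, "wz": 0, "jaw": 0},
])

```text
time_s: 3.8
ee_pos: [0.4265, 0.017, 0.2056]
eef_rot: [-3.142, 0.0, -3.14]
force: [0.9, 0.5, 0.4]
grip_width: 0.0007
```

carry_out([
  {"x": -0.7, "y": -1, "z": 0, "wx": 0, "wy": 0, "wz": 0, "jaw": 0},
  {"x": -0.7, "y": -1, "z": 0, "wx": 0, "wy": 0, "wz": 0, "jaw": 0},
  {"x": -0.7, "y": -1, "z": 0, "wx": 0, "wy": 0, "wz": 0, "jaw": 0},
  {"x": -0.7, "y": -1, "z": 0, "wx": 0, "wy": 0, "wz": 0, "jaw": 0},
  {"x": -0.7, "y": -1, "z": 0, "wx": 0, "wy": 0, "wz": 0, "jaw": 0},
  {"x": -0.7, "y": -1, "z": 0, "wx": 0, "wy": 0, "wz": 0, "jaw": 0},
  {"x": -0.7, "y": -1, "z": 0, "wx": 0, "wy": 0, "wz": 0, "jaw": 0},
  {"x": -0.7, "y": -1, "z": 0, "wx": 0, "wy": 0, "wz": 0, "jaw": 0},
  {"x": -0.7, "y": -1, "z": 0, "wx": 0, "wy": 0, "wz": 0, "jaw": 0},
  {"x": -0.7, "y": -1, "z": 0, "wx": 0, "wy": 0, "wz": 0, "jaw": 0},
  {"x": -0.5, "y": -0.5, "z": 0, "wx": 0, "wy": 0, "wz": 0, "jaw": 0},
  {"x": 0, "y": 0, "z": 0, "wx": 0, "wy": 0, "wz": 0, "jaw": 0},
])

```text
time_s: 4.8
ee_pos: [0.5773, -0.1934, 0.2047]
eef_rot: [3.142, -0.001, 3.141]
force: [-1.0, 0.6, -0.1]
grip_width: 0.0005
```

Next I go down to z ≈ 0.13, shift y a little, and take a picture to check.

carry_out([
  {"x": 0, "y": -0.3, "z": 1, "wx": 0, "wy": 0, "wz": 0, "jaw": 0},
  {"x": 0, "y": 0, "z": 1, "wx": 0, "wy": 0, "wz": 0, "jaw": 0},
  {"x": 0, "y": 0, "z": 1, "wx": 0, "wy": 0, "wz": 0, "jaw": 0},
  {"x": 0, "y": 0, "z": 0.7, "wx": 0, "wy": 0, "wz": 0, "jaw": 0},
  {"x": -1, "y": 0, "z": 0, "wx": 0, "wy": 0, "wz": 0, "jaw": 0},
  {"x": 0, "y": 0, "z": 0, "wx": 0, "wy": 0, "wz": 0, "jaw": 0},
  {"x": 0, "y": 0, "z": 0, "wx": 0, "wy": 0, "wz": 0, "jaw": 0},
])

```text
time_s: 5.38
ee_pos: [0.5965, -0.197, 0.1314]
eef_rot: [3.142, -0.0, -3.14]
force: [-0.2, 0.7, 0.1]
grip_width: 0.0006
```

Run:
```python
from h import *
a=ctrl.camera('top')[140:290,260:460];b=ctrl.camera('scene')[120:270,160:360]
cv2.imwrite('pics/pre.png',np.hstack([cv2.resize(a,(400,300)),cv2.resize(b,(400,300))]))
o=ctrl.get_obs();print(o['ee_pos'],o['force'],o['qpos'])
```

```text
[ 0.59609655 -0.19735736  0.13185946] [-0.39460364  0.92945853 -0.45386678] [-3.78026517e-01  5.35761899e-01  1.36445962e+00 -4.45186032e-05
  1.24102958e+00 -1.95032061e+00]
```

View pics/pre.png

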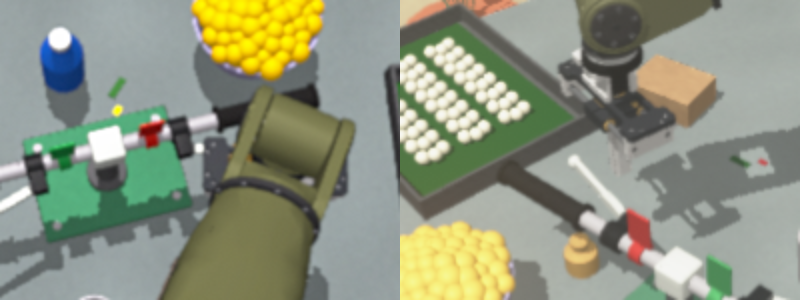

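The fingers (scene crop (620,160)) stand a few cm on the robot side of the right lever and are clear of everything. I'll approach in small steps while watching the force.

carry_out([
  {"x": -0.5, "y": 0, "z": 0, "wx": 0, "wy": 0, "wz": 0, "jaw": 0},
  {"x": -0.5, "y": 0, "z": 0, "wx": 0, "wy": 0, "wz": 0, "jaw": 0},
  {"x": -0.3, "y": 0, "z": 0, "wx": 0, "wy": 0, "wz": 0, "jaw": 0},
  {"x": -0.2, "y": 0, "z": 0, "wx": 0, "wy": 0, "wz": 0, "jaw": 0},
  {"x": -0.2, "y": 0, "z": 0, "wx": 0, "wy": 0, "wz": 0, "jaw": 0},
  {"x": 0, "y": 0, "z": 0, "wx": 0, "wy": 0, "wz": 0, "jaw": 0},
])

```text
time_s: 5.98
ee_pos: [0.6307, -0.1976, 0.1315]
eef_rot: [-3.142, 0.0, -3.14]
force: [0.2, 0.2, -0.0]
grip_width: 0.0003
```

carry_out([
  {"x": -0.15, "y": 0, "z": 0, "wx": 0, "wy": 0, "wz": 0, "jaw": 0},
  {"x": -0.15, "y": 0, "z": 0, "wx": 0, "wy": 0, "wz": 0, "jaw": 0},
  {"x": 0, "y": 0, "z": 0, "wx": 0, "wy": 0, "wz": 0, "jaw": 0},
])

```text
time_s: 6.23
ee_pos: [0.6362, -0.1978, 0.1314]
eef_rot: [3.142, -0.001, -3.14]
force: [-5.6, -1.0, 2.9]
grip_width: 0.0003
```

carry_out([
  {"x": -0.1, "y": 0, "z": 0, "wx": 0, "wy": 0, "wz": 0, "jaw": 0},
  {"x": -0.1, "y": 0, "z": 0, "wx": 0, "wy": 0, "wz": 0, "jaw": 0},
  {"x": 0, "y": 0, "z": 0, "wx": 0, "wy": 0, "wz": 0, "jaw": 0},
])

```text
time_s: 6.48
ee_pos: [0.6401, -0.1977, 0.1314]
eef_rot: [3.141, -0.001, -3.14]
force: [-7.0, 0.3, 2.4]
grip_width: 0.0007
```

Contact came at about x = 0.633, as predicted. I continue inwards.

carry_out([
  {"x": -0.15, "y": 0, "z": 0, "wx": 0, "wy": 0, "wz": 0, "jaw": 0},
  {"x": -0.15, "y": 0, "z": 0, "wx": 0, "wy": 0, "wz": 0, "jaw": 0},
  {"x": -0.15, "y": 0, "z": 0, "wx": 0, "wy": 0, "wz": 0, "jaw": 0},
  {"x": -0.15, "y": 0, "z": 0, "wx": 0, "wy": 0, "wz": 0, "jaw": 0},
  {"x": 0, "y": 0, "z": 0, "wx": 0, "wy": 0, "wz": 0, "jaw": 0},
])

```text
time_s: 6.9
ee_pos: [0.6519, -0.197, 0.1312]
eef_rot: [3.14, -0.003, -3.14]
force: [-10.4, 3.8, 4.0]
grip_width: 0.0005
```

carry_out([
  {"x": -0.1, "y": 0, "z": 0, "wx": 0, "wy": 0, "wz": 0, "jaw": 0},
  {"x": 0, "y": 0, "z": 0, "wx": 0, "wy": 0, "wz": 0, "jaw": 0},
])

```text
time_s: 7.07
ee_pos: [0.6537, -0.1971, 0.1312]
eef_rot: [3.14, -0.003, -3.14]
force: [-10.6, 3.5, 2.7]
grip_width: 0.0007
```

carry_out([
  {"x": -0.1, "y": 0, "z": 0, "wx": 0, "wy": 0, "wz": 0, "jaw": 0},
  {"x": 0, "y": 0, "z": 0, "wx": 0, "wy": 0, "wz": 0, "jaw": 0},
])

```text
time_s: 7.23
ee_pos: [0.6556, -0.197, 0.1311]
eef_rot: [3.14, -0.003, -3.14]
force: [-10.9, 2.9, 3.2]
grip_width: 0.0004
```

carry_out([
  {"x": -0.05, "y": 0, "z": 0, "wx": 0, "wy": 0, "wz": 0, "jaw": 0},
  {"x": 0, "y": 0, "z": 0, "wx": 0, "wy": 0, "wz": 0, "jaw": 0},
])

```text
time_s: 7.4
ee_pos: [0.6565, -0.197, 0.1311]
eef_rot: [3.14, -0.003, -3.14]
force: [-10.5, 4.4, 2.8]
grip_width: 0.0006
```

carry_out([
  {"x": -0.05, "y": 0, "z": 0, "wx": 0, "wy": 0, "wz": 0, "jaw": 0},
  {"x": 0, "y": 0, "z": 0, "wx": 0, "wy": 0, "wz": 0, "jaw": 0},
])

```text
time_s: 7.57
ee_pos: [0.6574, -0.197, 0.1311]
eef_rot: [3.14, -0.003, -3.14]
force: [-11.5, 3.8, 2.7]
grip_width: 0.0005
```

carry_out([
  {"x": -0.05, "y": 0, "z": 0, "wx": 0, "wy": 0, "wz": 0, "jaw": 0},
  {"x": 0, "y": 0, "z": 0, "wx": 0, "wy": 0, "wz": 0, "jaw": 0},
])

```text
time_s: 7.73
ee_pos: [0.6584, -0.1969, 0.131]
eef_rot: [3.14, -0.004, -3.14]
force: [-11.4, 4.2, 2.3]
grip_width: 0.0005
```

carry_out([
  {"x": -0.05, "y": 0, "z": 0, "wx": 0, "wy": 0, "wz": 0, "jaw": 0},
  {"x": 0, "y": 0, "z": 0, "wx": 0, "wy": 0, "wz": 0, "jaw": 0},
])

```text
time_s: 7.9
ee_pos: [0.6593, -0.197, 0.131]
eef_rot: [3.14, -0.004, -3.14]
force: [-11.6, 4.4, 3.8]
grip_width: 0.0001
```

carry_out([
  {"x": -0.05, "y": 0, "z": 0, "wx": 0, "wy": 0, "wz": 0, "jaw": 0},
  {"x": 0, "y": 0, "z": 0, "wx": 0, "wy": 0, "wz": 0, "jaw": 0},
])

```text
time_s: 8.07
ee_pos: [0.6595, -0.197, 0.131]
eef_rot: [3.14, -0.006, -3.14]
force: [-19.3, 5.9, 5.3]
grip_width: 0.0003
```

The stop is reached: force jumped to about 20 N while x stayed at 0.6595. I hold for 2.3 s and look.

carry_out([
  {"x": 0, "y": 0, "z": 0, "wx": 0, "wy": 0, "wz": 0, "jaw": 0},
  {"x": 0, "y": 0, "z": 0, "wx": 0, "wy": 0, "wz": 0, "jaw": 0},
  {"x": 0, "y": 0, "z": 0, "wx": 0, "wy": 0, "wz": 0, "jaw": 0},
  {"x": 0, "y": 0, "z": 0, "wx": 0, "wy": 0, "wz": 0, "jaw": 0},
  {"x": 0, "y": 0, "z": 0, "wx": 0, "wy": 0, "wz": 0, "jaw": 0},
  {"x": 0, "y": 0, "z": 0, "wx": 0, "wy": 0, "wz": 0, "jaw": 0},
  {"x": 0, "y": 0, "z": 0, "wx": 0, "wy": 0, "wz": 0, "jaw": 0},
  {"x": 0, "y": 0, "z": 0, "wx": 0, "wy": 0, "wz": 0, "jaw": 0},
  {"x": 0, "y": 0, "z": 0, "wx": 0, "wy": 0, "wz": 0, "jaw": 0},
  {"x": 0, "y": 0, "z": 0, "wx": 0, "wy": 0, "wz": 0, "jaw": 0},
  {"x": 0, "y": 0, "z": 0, "wx": 0, "wy": 0, "wz": 0, "jaw": 0},
  {"x": 0, "y": 0, "z": 0, "wx": 0, "wy": 0, "wz": 0, "jaw": 0},
])

```text
time_s: 9.07
ee_pos: [0.6595, -0.197, 0.131]
eef_rot: [3.14, -0.006, -3.14]
force: [-18.7, 5.0, 5.0]
grip_width: 0.0009
```

Run:
```python
from h import *
b=ctrl.camera('scene')[130:280,170:370]
cv2.imwrite('pics/hold.png',cv2.resize(b,(800,600),interpolation=cv2.INTER_CUBIC))
o=ctrl.get_obs();print(o['ee_pos'],o['force'],o['time_s'])
```

```text
[ 0.65950371 -0.19692927  0.13098781] [-18.17312603   5.48169791   5.08399553] 9.1167
```

View pics/hold.png

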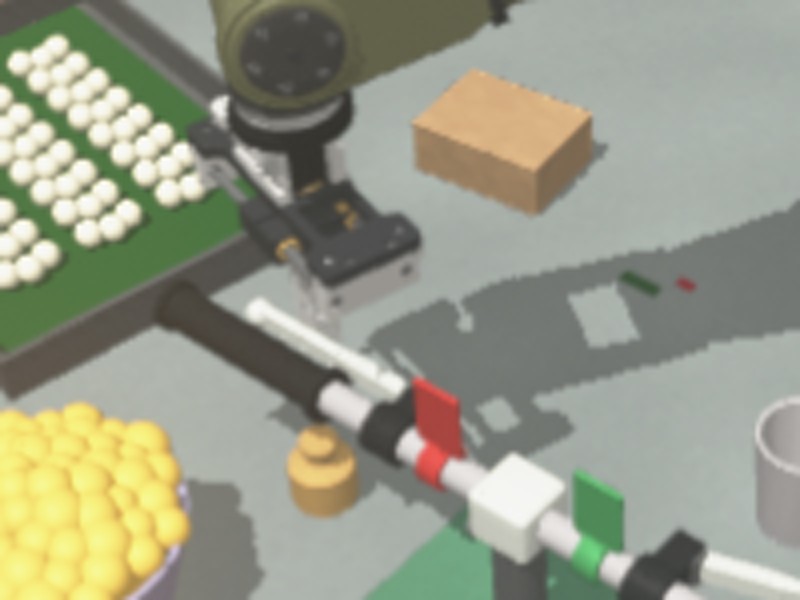

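The blade (crop (255,310) to (400,385)) lies parallel to the grip with a gap. It is at the stop, the fingers are in front of it, and the bar is untouched. I hold for another 1.2 s.

carry_out([
  {"x": 0, "y": 0, "z": 0, "wx": 0, "wy": 0, "wz": 0, "jaw": 0},
  {"x": 0, "y": 0, "z": 0, "wx": 0, "wy": 0, "wz": 0, "jaw": 0},
  {"x": 0, "y": 0, "z": 0, "wx": 0, "wy": 0, "wz": 0, "jaw": 0},
  {"x": 0, "y": 0, "z": 0, "wx": 0, "wy": 0, "wz": 0, "jaw": 0},
  {"x": 0, "y": 0, "z": 0, "wx": 0, "wy": 0, "wz": 0, "jaw": 0},
  {"x": 0, "y": 0, "z": 0, "wx": 0, "wy": 0, "wz": 0, "jaw": 0},
  {"x": 0, "y": 0, "z": 0, "wx": 0, "wy": 0, "wz": 0, "jaw": 0},
  {"x": 0, "y": 0, "z": 0, "wx": 0, "wy": 0, "wz": 0, "jaw": 0},
  {"x": 0, "y": 0, "z": 0, "wx": 0, "wy": 0, "wz": 0, "jaw": 0},
  {"x": 0, "y": 0, "z": 0, "wx": 0, "wy": 0, "wz": 0, "jaw": 0},
  {"x": 0, "y": 0, "z": 0, "wx": 0, "wy": 0, "wz": 0, "jaw": 0},
  {"x": 0, "y": 0, "z": 0, "wx": 0, "wy": 0, "wz": 0, "jaw": 0},
])

```text
time_s: 10.12
ee_pos: [0.6595, -0.197, 0.1309]
eef_rot: [3.14, -0.006, -3.14]
force: [-19.3, 5.0, 5.0]
grip_width: 0.0004
```

carry_out([
  {"x": 0, "y": 0, "z": 0, "wx": 0, "wy": 0, "wz": 0, "jaw": 0},
  {"x": 0, "y": 0, "z": 0, "wx": 0, "wy": 0, "wz": 0, "jaw": 0},
  {"x": 0.1, "y": 0, "z": 0, "wx": 0, "wy": 0, "wz": 0, "jaw": 0},
  {"x": 0.1, "y": 0, "z": 0, "wx": 0, "wy": 0, "wz": 0, "jaw": 0},
  {"x": 0.1, "y": 0, "z": 0, "wx": 0, "wy": 0, "wz": 0, "jaw": 0},
  {"x": 0.1, "y": 0, "z": 0, "wx": 0, "wy": 0, "wz": 0, "jaw": 0},
  {"x": 0.1, "y": 0, "z": 0, "wx": 0, "wy": 0, "wz": 0, "jaw": 0},
  {"x": 0.1, "y": 0, "z": 0, "wx": 0, "wy": 0, "wz": 0, "jaw": 0},
  {"x": 0.1, "y": 0, "z": 0, "wx": 0, "wy": 0, "wz": 0, "jaw": 0},
  {"x": 0.1, "y": 0, "z": 0, "wx": 0, "wy": 0, "wz": 0, "jaw": 0},
])

```text
time_s: 10.95
ee_pos: [0.6445, -0.199, 0.1312]
eef_rot: [-3.14, -0.002, -3.141]
force: [-7.2, -7.2, 0.3]
grip_width: 0.0008
```

carry_out([
  {"x": 0.1, "y": 0, "z": 0, "wx": 0, "wy": 0, "wz": 0, "jaw": 0},
  {"x": 0.1, "y": 0, "z": 0, "wx": 0, "wy": 0, "wz": 0, "jaw": 0},
  {"x": 0.1, "y": 0, "z": 0, "wx": 0, "wy": 0, "wz": 0, "jaw": 0},
  {"x": 0.1, "y": 0, "z": 0, "wx": 0, "wy": 0, "wz": 0, "jaw": 0},
  {"x": 0.1, "y": 0, "z": 0, "wx": 0, "wy": 0, "wz": 0, "jaw": 0},
  {"x": 0.1, "y": 0, "z": 0, "wx": 0, "wy": 0, "wz": 0, "jaw": 0},
  {"x": 0.1, "y": 0, "z": 0, "wx": 0, "wy": 0, "wz": 0, "jaw": 0},
  {"x": 0.1, "y": 0, "z": 0, "wx": 0, "wy": 0, "wz": 0, "jaw": 0},
])

```text
time_s: 11.62
ee_pos: [0.6294, -0.1977, 0.1315]
eef_rot: [3.142, 0.0, -3.141]
force: [-0.6, 0.6, 0.0]
grip_width: 0.0005
```

The lever was eased out and contact is lost. I back off, go up and check.

carry_out([
  {"x": 0.3, "y": 0, "z": 0, "wx": 0, "wy": 0, "wz": 0, "jaw": 0},
  {"x": 0.7, "y": 0, "z": 0, "wx": 0, "wy": 0, "wz": 0, "jaw": 0},
  {"x": 1, "y": 0, "z": 0, "wx": 0, "wy": 0, "wz": 0, "jaw": 0},
  {"x": 1, "y": 0, "z": 0, "wx": 0, "wy": 0, "wz": 0, "jaw": 0},
  {"x": 1, "y": 0, "z": -1, "wx": 0, "wy": 0, "wz": 0, "jaw": 0},
  {"x": 1, "y": 0, "z": -1, "wx": 0, "wy": 0, "wz": 0, "jaw": 0},
  {"x": 1, "y": 0, "z": -1, "wx": 0, "wy": 0, "wz": 0, "jaw": 0},
  {"x": 0, "y": 0, "z": -1, "wx": 0, "wy": 0, "wz": 0, "jaw": 0},
  {"x": 0, "y": 0, "z": 0, "wx": 0, "wy": 0, "wz": 0, "jaw": 0},
  {"x": 0, "y": 0, "z": 0, "wx": 0, "wy": 0, "wz": 0, "jaw": 0},
])

```text
time_s: 12.45
ee_pos: [0.5097, -0.1978, 0.2124]
eef_rot: [-3.141, 0.002, -3.14]
force: [-0.3, 0.5, 0.4]
grip_width: 0.0004
```

Run:
```python
from h import *
a=ctrl.camera('scene');b=cv2.imread('pics/scene0.png')
cv2.imwrite('pics/end.png',np.hstack([cv2.resize(x[170:370,200:400],(400,400)) for x in(b,a)]))
o=ctrl.get_obs();print(o['ee_pos'],o['force'],o['time_s'])
d=cv2.absdiff(a,b).max(2)>40
for n,r in dict(lev=(195,245,240,275),weight=(230,262,238,262),jar=(335,375,465,500),posy=(370,410,430,480),mister=(300,360,245,282),spool=(322,352,348,378),tumbler=(225,270,355,390),box=(145,185,270,322)).items(): print(n,int(d[r[0]:r[1],r[2]:r[3]].sum()))
```

```text
[ 0.50943338 -0.19762289  0.21108138] [-0.19566184  0.10875766 -0.64477195] 12.5
lev 0
weight 0
jar 0
posy 0
mister 0
spool 0
tumbler 0
box 328
```

View pics/end.png

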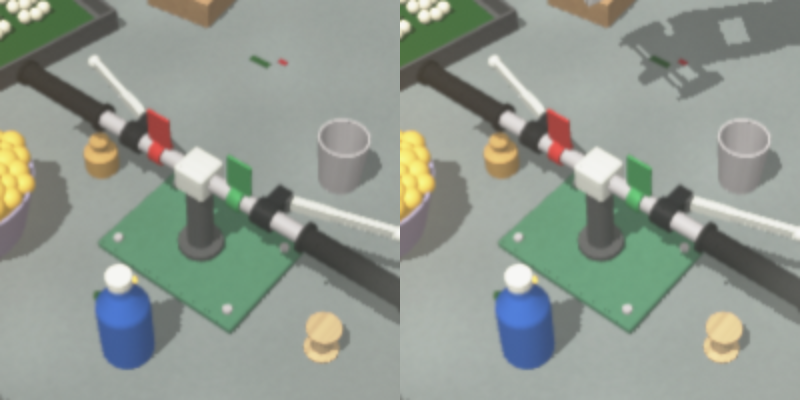

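The before and after views match: both levers are out and all objects are where they stood. The box region differs only because the gripper now hides part of it. Handing in.

```bash
python3 -c "
from station import ctrl
print(ctrl.hand_in())"
```

```text
the job is handed in; nothing more can be done
None
```

I pressed the red-tagged (right) brake lever to its stop with the outside of the shut fingers, held it there for about 2.2 s, and eased it back out over about 1.3 s. I then moved clear and handed the job in at about 12.5 s; `hand_in` gave no verdict.

- **Press:** The force rose to about 10–12 N on the way in, then to about 20 N at the stop with the fingers no longer advancing. A picture during the hold showed the blade parallel to the grip with a gap to it.
- **After release:** The tool force was near zero. In the scene camera, both levers look fully out, and the pressed-lever area and six of the seven loose things showed no pixel change from the start.
- **Not fully checked:** The gift box area did differ in the pixel comparison. The gripper partly hides the box from that camera, and the part still visible looks unmoved. I did not read the lever angles or the lever's return speed directly; I judged both from the pictures and the slow easing.

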